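# Find the key that fits the centrifuge rotor nut

## Robot

A 6-joint arm with a two-finger parallel gripper is mounted at the origin on the work surface. World frame = base frame: x ahead of the robot, y to its left, z up, the work surface at z = 0. Lengths are in mm, angles in rad, forces in N, time in s.
With the tool pointing down it reaches from about 350 to 975 mm from the base axis. Payload 7.1 kg.
Tool frame: the origin (TCP) lies midway between the tips of the shut fingers; the grasp point (between the pads) lies 19 mm behind it (ctrl.grip_depth is the distance from the TCP to the grasp point, in mm); z points along the fingers, y is the line along which they close (so a half turn about z gives the same grasp; the last joint's range is limited). The gripper opens to 88 mm and grips with 3 to 60 N. Pads are 20 mm wide; open, the fingers measure 115 mm over their backs; the gripper's body (75 mm by 178 mm) begins 61 mm behind the grasp point.
Start: joints at [-1.332, 0.423, 1.63, -0, 1.089, -0.019], TCP at [159.365, -604.324, 222.675] pointing down, gripper open.
Joint ranges: [-3, 3], [-0.9, 2.11], [0.09, 2.58], [-1.31, 4.45], [0.11, 2.69], [-2.54, 2.54]. Speed limits (rad/s): [2.39, 2.39, 3.01, 3.14, 3.14, 3.14].

## Interface

Orientations are given as a rotation vector (axis times angle).
In Python, from workcell import ctrl, cams gives the robot as it stands.
- The arm moves only by the tool move_arm, never from a script. Its argument "steps" is a list of rows, each a list of 3 entries, a list of its own where there are three numbers: the shift along the tool's x, y, z in units of 25 mm (1.0 is 25 mm), then the turn about the tool's z in units of 5 degrees (1.0 is 5 degrees), then the closure, from 0 (fully open) to 1 (shut). A call has 1 to 20 rows; each row shifts and turns the commanded pose from where the row before left it, along the tool's axes as they then stand; what a row does not reach is not made up. A row lasts 1/12 s, in which the tool goes at most 41.7 mm and 7.16 degrees, less where a joint would pass 70% of its speed; a pose out of reach is approached as far as the arm can. A call is refused whole if a number of a shift passes 1 or a number of a turn 1, either way. A call with a gripper value outside its range is refused whole. The fingers move at their own pace and stop on an object; the grip force is fixed at half the most. Time passes only in rows, so rows that do not move let the fingers close. It gives the time, the measured TCP pose, the force, the opening and the grip force at its end, in the units of the state.
- ctrl.get_obs(): the state, without advancing time (a new reading comes with each control period).
- cams.get_image(name): name is "scene" or "top" or "wrist"; returns a dict with "image" (420x560x3 uint8, red, green, blue), "camera_matrix" (3x3 intrinsics, pixels), "k1" (the pictures are not rectified: a ray, as slopes to the right and down, at radius r is drawn at 1 + k1 r^2 times it, then the intrinsics apply), "xyz" and "rotation" of the camera in the world; the wrist camera has in their place "mount" (4x4, takes a point from camera to tool coordinates, whose origin is the TCP and whose axes are the flange's). Camera axes: x right, y down, z forward; pixel columns grow to the right and rows downward; lengths in mm; the calibration is good to about 2 mm. A picture is of the moment at which its call begins: read the wrist's pose just before it. There is no depth.
- ctrl.close_job(): hands the job in; it is judged then, once.
Trained networks look in the newest picture that a camera, given by its name, has taken for a name from the list of things; names that differ only in an ending like _2 or _b are one class to them, and where a whole thing is asked for, a point or a joint stands for the part that bears it (a point fixed in the world has none). Each returns a list of dicts, best first, with "p" (0 to 1); they miss things now and then, are a little off and sometimes report something else, mostly with a low value. They report only what shows in the picture. A call takes as long as a camera call. They do not tell look-alikes from the thing itself.
- cams.boxes_of(camera, thing): "rect" ([centre column, centre row, width, height] in pixels, round what is visible of it).
- cams.cut_out(camera, thing): "pixels" (420x560 bool, what is visible of it) and "rect" ([centre column, centre row, width, height] in pixels, round what is visible of it).
The state is a dict: "t": time; "qpos": joint angles; "qvel": joint speeds; "joint_torque": joint torques, N m; "ee_pos": TCP position; "orientation": TCP orientation; "ft_force": force on the tool from outside, world axes, zero at the start; "moment": the same for the moment, N m; "width": finger opening in mm; "grasp_force": force on a finger pad.
Only numpy, scipy, OpenCV 4.12 (cv2) and the standard library are available. Lean on these libraries where they do the work, as an engineer would, in place of code of your own. Each camera call takes 0.05 s, during which the arm holds its last target. There are 200 camera calls.

## Task

Try the nut keys from the tray on the hex nut of the centrifuge rotor until you find the one that fits: it goes fully down over the nut and turns it. With that key loosen the nut by about 30 degrees anticlockwise and finish still gripping it, upright and seated fully home on the nut, without letting go. Stand any key that does not fit back upright in the tray, touch the rotor and nut with nothing but the keys, and leave the other bench things alone.

Things in the scene. Friction and masses are not known exactly. Their poses are not given: they have to be found in the camera images.
- key_a: one of three steel nut keys, alike outside, 0.15 to 0.31 kg. Hexagonal barrel, 44 mm across flats, 30 mm tall; above it, from 30 to 70 mm, a flat upright grip plate 34 mm long (key x), 12 mm thick (key y), to be pinched across its thickness from above. Open hex mouth in the underside, 20 mm deep. Origin: centre of the underside, z up.
- key_b: another of the three keys, same outside as key_a. In each key the flats of mouth and barrel are parallel, and two of them are parallel to the plate's broad faces. The mouths differ: one is too narrow (19 mm across flats), one fits (26 mm), one is too wide (32 mm). Which is which is not told: find out by trying.
- key_c: the last of the three keys, same outside as key_a. On the nut the narrow key stops about 16 mm short of home; the fitting one goes home, has some 10 degrees of play either way from the middle, then turns the nut; the wide one goes home but twists freely, the nut staying still.
- tray: fixed white plastic tray, 110 mm (x) by 300 mm (y), rim 12 mm high, walls 4 mm, floor 4 mm thick. The keys stand on its floor, mouths down, in a row along its y, about 100 mm apart. Origin: underside centre, on the bench. It lies to the left or right of the rotor.
- rotor: fixed aluminium centrifuge rotor (132 mm across, conical, does not turn) on a round grey stand (150 mm), with a hex nut on top. Six dark tube wells, 48 mm from the axis. At the start a well and a flat of the nut face each of 30, 90, 150.. degrees from rotor x, so a key goes on with its x at a multiple of 60 degrees from rotor x. Origin: stand's underside centre, z up.
- nut_base (a point): foot of the nut, on its axis, 68 mm above the bench on a flat round shoulder 58 mm across; turns with the nut, at the start axes as the rotor's. Nut: 24 mm across flats for 12 mm, then 22 mm across flats for the top 4 mm; 16 mm tall, top 84 mm above the bench. A key is fully home when its underside rests on the shoulder, its origin at this point.
- nut (a joint): turn of the hex nut on the rotor, rad: 0 at the start, growing anticlockwise seen from above (loosening); stiff, takes about 0.4 N m to turn, stays where it is left and does not rise
- reagent_bottle: bystander, leave it alone: amber bottle, 56 mm across, 110 mm tall, origin underside centre
- slide_box: bystander, leave it alone: grey box, 60 x 100 x 35 mm, origin underside centre
- beaker: bystander, leave it alone: clear open beaker, 68 mm across, 80 mm tall, origin underside centre
There are look-alikes about, which are no part of the job. Of the things like the rotor, leave any that is red; of the rest the larger one is meant.

How it is judged (in metres and radians):
At the end, for the whole second after the job is handed in: The nut is turned 17 to 46 degrees anticlockwise. One key sits on it, still gripped (over 2 N), upright within 5 degrees, within 4 mm of the shoulder and of the nut's axis. The other two stand upright (within 6 degrees), at rest on the tray's floor, untouched by the fingers (value of joint nut between 0.3 and 0.8 rad and linear speed of each of key_a, key_b, key_c below 0.02 m/s and ((z of key_a in the frame of nut_base between -0.003 and 0.004 m and horizontal distance between key_a and nut_base below 0.004 m and angle between key_a's own z axis and vertical below 0.09 rad and contact force between the fingers and key_a above 2 N and angle between each of key_b, key_c's own z axis and vertical below 0.1 rad and z of each of key_b, key_c in the frame of tray below 0.012 m and contact force between the fingers and key_b below 0.3 N and x of key_b in the frame of tray between -0.055 and 0.055 m and y of key_b in the frame of tray between -0.15 and 0.15 m and contact force between the fingers and key_c below 0.3 N and x of key_c in the frame of tray between -0.055 and 0.055 m and y of key_c in the frame of tray between -0.15 and 0.15 m) or (z of key_b in the frame of nut_base between -0.003 and 0.004 m and horizontal distance between key_b and nut_base below 0.004 m and angle between key_b's own z axis and vertical below 0.09 rad and contact force between the fingers and key_b above 2 N and angle between each of key_a, key_c's own z axis and vertical below 0.1 rad and z of each of key_a, key_c in the frame of tray below 0.012 m and contact force between the fingers and key_a below 0.3 N and x of key_a in the frame of tray between -0.055 and 0.055 m and y of key_a in the frame of tray between -0.15 and 0.15 m and contact force between the fingers and key_c below 0.3 N and x of key_c in the frame of tray between -0.055 and 0.055 m and y of key_c in the frame of tray between -0.15 and 0.15 m) or (z of key_c in the frame of nut_base between -0.003 and 0.004 m and horizontal distance between key_c and nut_base below 0.004 m and angle between key_c's own z axis and vertical below 0.09 rad and contact force between the fingers and key_c above 2 N and angle between each of key_a, key_b's own z axis and vertical below 0.1 rad and z of each of key_a, key_b in the frame of tray below 0.012 m and contact force between the fingers and key_a below 0.3 N and x of key_a in the frame of tray between -0.055 and 0.055 m and y of key_a in the frame of tray between -0.15 and 0.15 m and contact force between the fingers and key_b below 0.3 N and x of key_b in the frame of tray between -0.055 and 0.055 m and y of key_b in the frame of tray between -0.15 and 0.15 m))); the arm keeps its last pose, push and grip.
It fails at once if a bystander is pushed more than 30 mm or knocked over (distance of any of reagent_bottle, slide_box, beaker from where it was at the start of the episode above 0.03 m or angle between any of reagent_bottle, slide_box, beaker's own z axis and vertical above 0.4 rad).
It fails at once if a key is knocked over or dropped on its side (angle between any of key_a, key_b, key_c's own z axis and vertical above 1 rad).
It fails at once if the fingers press on the rotor or nut (contact force between the fingers and rotor above 3 N).
It also fails if it takes over 72 s, if anything falls off the work surface, if the arm or the gripper's body presses on something with over 40 N, if the wrist force passes 120 N, or if a joint passes its speed limit or range.

## Working session

There is one attempt and no reset: what is moved stays moved. The work goes in short steps, Python scripts to look and compute and a tool call to move; the robot and the scene stay as the last step left them, time stands still between calls to the robot, and variables do not carry over. Pictures are saved under pics/ and viewed, at most 10 in all, crops included, and the job is handed in when it is done.

Besides the shell and the picture viewer there is one more tool, called after "Request:" in YAML: its name, and indented under it one key for each argument. move_arm: Moves the arm, as the interface text tells. Its arguments: {"type":"object","properties":{"steps":{"type":"array"}},"required":["steps"]}

```bash
mkdir -p pics; ls
cat > h.py <<'E'
import numpy as np,cv2
from scipy.spatial.transform import Rotation as R
from workcell import ctrl,cams
def campose(name,im,obs=None):
    K=np.array(im["camera_matrix"]);k1=im["k1"]
    if name=="wrist":
        T=np.eye(4);T[:3,:3]=R.from_rotvec(obs["orientation"]).as_matrix();T[:3,3]=obs["ee_pos"]
        M=T@np.array(im["mount"]);return K,k1,M[:3,3],M[:3,:3]
    r=np.array(im["rotation"])
    if r.shape!=(3,3): r=R.from_rotvec(r).as_matrix()
    return K,k1,np.array(im["xyz"]),r
def onplane(cp,uv,z):
    K,k1,c,Rm=cp
    d=cv2.undistortPoints(np.array([[uv]],float),K,np.array([k1,0,0,0.]))[0,0]
    v=Rm@np.array([d[0],d[1],1]);return c+v*(z-c[2])/v[2]
def project(cp,P):
    K,k1,c,Rm=cp
    q=(np.atleast_2d(P)-c)@Rm; s=q[:,:2]/q[:,2:]; s=s*(1+k1*(s**2).sum(1,keepdims=True))
    return s@K[:2,:2].T+K[:2,2]
def save(n,im): cv2.imwrite("pics/"+n+".png",im[...,::-1])
E
python3 - <<'E'
from h import *
print(ctrl.get_obs())
for n in("top","scene"):
    o=ctrl.get_obs();im=cams.get_image(n);save(n+"0",im["image"]);cp=campose(n,im,o);print(n,cp)
    for t in("key_a","tray","rotor","nut_base","reagent_bottle","slide_box","beaker"):
        for b in cams.boxes_of(n,t): print(t,round(b["p"],2),np.round(b["rect"]),np.round(onplane(cp,b["rect"][:2],{"key_a":70,"rotor":60,"nut_base":84}.get(t,0))))
E
```

```text
pics
{'t': 0.0, 'qpos': array([-1.33199731e+00,  4.23845408e-01,  1.63065141e+00,  5.03867990e-06,
        1.08859762e+00, -1.90240967e-02]), 'qvel': array([ 2.84559397e-03, -1.45438833e-03,  6.39941868e-05, -4.90235582e-04,
       -3.17269555e-04, -5.63368179e-04]), 'joint_torque': array([ 9.66374173e-04, -5.44623077e+01, -2.73666143e+01,  6.45233877e-02,
        2.27008830e-02, -1.38972964e-04]), 'ee_pos': array([ 159.24498853, -603.81816358,  221.91400596]), 'orientation': array([-3.11404463e+00, -4.03671238e-01,  2.51615955e-04]), 'ft_force': array([-0.36963644, -0.24224877, -0.51219319]), 'moment': array([ 0.00021671, -0.02057923, -0.01733819]), 'grasp_force': 0.0, 'width': 87.65741273577024}
top (array([[438.87151021,   0.        , 274.57982981],
       [  0.        , 438.87151021, 213.14793891],
       [  0.        ,   0.        ,   1.        ]]), 0.005152847486567463, array([423.73595296,  14.10977481, 997.05232906]), array([[ 8.80309320e-04, -9.85813031e-01,  1.67844849e-01],
       [-9.99981734e-01,  1.35869660e-04,  6.04269554e-03],
       [-5.97977302e-03, -1.67847103e-01
[... 1082 characters left out ...]
 -0.73062302]]))
key_a 0.96 [199. 225.  23.  31.] [ 542. -136.   70.]
key_a 0.78 [166. 240.  24.  31.] [ 561. -214.   70.]
key_a 0.77 [121. 265.  25.  35.] [ 594. -313.   70.]
key_a 0.57 [328. 200.  17.   8.] [570. 166.  70.]
tray 0.87 [164. 255. 140.  90.] [ 543. -230.    0.]
rotor 0.86 [323. 221.  66.  41.] [619. 133.  60.]
rotor 0.73 [376. 178.  41.  30.] [535. 316.  60.]
rotor 0.59 [278. 170.  56.  44.] [420.  96.  60.]
nut_base 0.65 [278. 153.  10.  11.] [383. 109.  84.]
nut_base 0.52 [326. 201.  14.  15.] [584. 154.  84.]
reagent_bottle 0.97 [197. 321.  36.  45.] [ 734. -192.    0.]
slide_box 0.57 [393. 265.  54.  44.] [749. 251.  -0.]
beaker 0.59 [280. 289.  36.  44.] [719.  -8.   0.]
```

```bash
python3 -c "
import cv2
i=cv2.imread('pics/top0.png');cv2.imwrite('pics/top0c.png',cv2.resize(i[110:390,90:470],(800,589),interpolation=cv2.INTER_CUBIC))"
```

```text
(no output)
```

View pics/top0c.png

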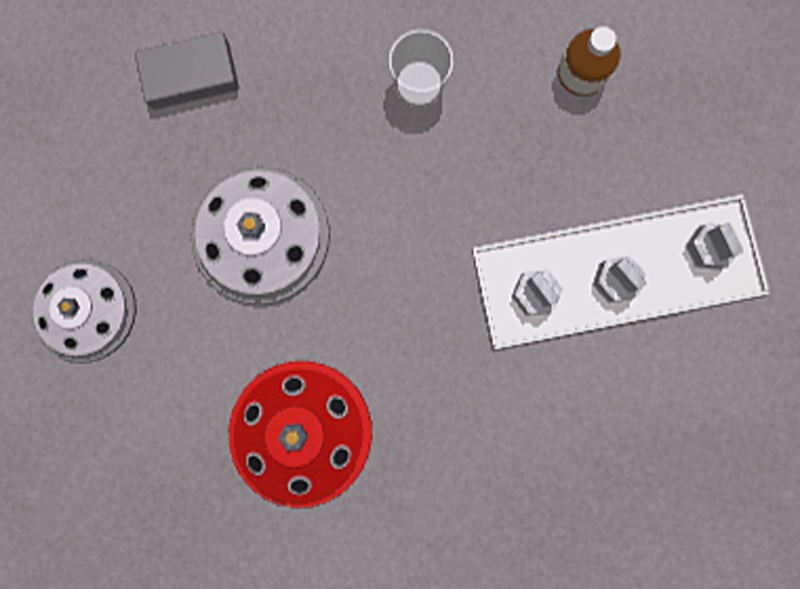

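```bash
cat >> h.py <<'E'
def tri(pxs):
    A=np.zeros((3,3));b=np.zeros(3)
    for cp,uv in pxs:
        c=cp[2];v=onplane(cp,uv,0)-c;v/=np.linalg.norm(v);P=np.eye(3)-np.outer(v,v);A+=P;b+=P@c
    return np.linalg.solve(A,b)
def yaw(o):
    x=R.from_rotvec(o["orientation"]).as_matrix()[:,0];return np.degrees(np.arctan2(x[1],x[0]))
def plan(x,y,z,yw,o=None):
    o=o or ctrl.get_obs();Rm=R.from_rotvec(o["orientation"]).as_matrix()
    d=np.array([x,y,z])-o["ee_pos"];w=yaw(o)
    a=np.radians(w);
    dyaw=(yw-w+180)%360-180
    print("t",round(o["t"],2),"pos",np.round(o["ee_pos"],1),"yaw",round(w,2),"UNITS",np.round(Rm.T@d/25,3),"turn",round(-dyaw/5,3),"q6",round(o["qpos"][5],2))
E
python3 - <<'E'
from h import *
im=cams.get_image("wrist");print(np.round(im["mount"],3),im["camera_matrix"],im["k1"])
plan(525,-215,222,14.8)
E
```

```text
[[   0.      -0.965   -0.263   71.637]
 [   1.       0.       0.       0.229]
 [  -0.      -0.263    0.965 -161.591]
 [   0.       0.       0.       1.   ]] [[358.16776808   0.         279.76945257]
 [  0.         358.16776808 210.1562344 ]
 [  0.           0.           1.        ]] -0.01248312012646236
t 0.85 pos [ 159.4 -604.3  222.7] yaw 14.77 UNITS [ 18.113 -11.329   0.027] turn -0.005 q6 -0.02
```

Request:
move_arm:
  steps:
    - [[0.91, -0.57, 0], 0, 0]
    - [[0.91, -0.57, 0], 0, 0]
    - [[0.91, -0.57, 0], 0, 0]
    - [[0.91, -0.57, 0], 0, 0]
    - [[0.91, -0.57, 0], 0, 0]
    - [[0.91, -0.57, 0], 0, 0]
    - [[0.91, -0.57, 0], 0, 0]
    - [[0.91, -0.57, 0], 0, 0]
    - [[0.91, -0.57, 0], 0, 0]
    - [[0.91, -0.57, 0], 0, 0]
    - [[0.91, -0.57, 0], 0, 0]
    - [[0.91, -0.57, 0], 0, 0]
    - [[0.91, -0.57, 0], 0, 0]
    - [[0.91, -0.57, 0], 0, 0]
    - [[0.91, -0.57, 0], 0, 0]
    - [[0.91, -0.57, 0], 0, 0]
    - [[0.91, -0.57, 0], 0, 0]
    - [[0.91, -0.57, 0], 0, 0]
    - [[0.91, -0.57, 0], 0, 0]
    - [[0.91, -0.57, 0], 0, 0]

```text
t: 2.52
ee_pos: [527.5, -211.6, 222.8]
orientation: [3.115, 0.404, 0.0]
ft_force: [-0.3, -0.9, -0.3]
width: 87.5
grasp_force: 0.0
```

Run:
```python
from h import *
o=ctrl.get_obs();im=cams.get_image("wrist");save("w1",im["image"]);cp=campose("wrist",im,o)
import pickle;pickle.dump((cp,o),open("w1.pkl","wb"))
plan(525,-215,222,14.8,o);print(o["qvel"].round(3))
for b in cams.cut_out("wrist","key_a"):
    r=b["rect"];print(round(b["p"],2),np.round(r),onplane(cp,r[:2],50).round())
for b in cams.boxes_of("wrist","tray"):print(b)
```

```text
t 2.52 pos [ 527.5 -211.6  222.8] yaw 14.77 UNITS [-0.131  0.105  0.032] turn -0.005 q6 0.91
[ 0.54   0.163 -0.245  0.     0.077  0.535]
0.92 [201. 187.  52.  55.] [ 512. -138.   50.]
0.89 [292. 194.  49.  55.] [ 527. -224.   50.]
0.71 [393. 186.  52.  51.] [ 559. -315.   50.]
{'rect': [296.8, 178.4, 292.1, 115.5], 'p': 0.59}
{'rect': [393.9, 186.2, 51.4, 51.8], 'p': 0.44}
```

View pics/w1.png

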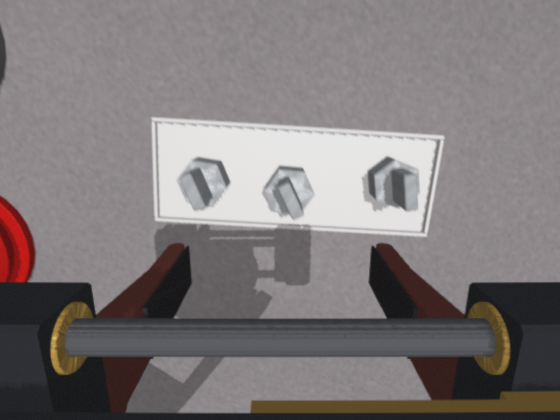

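```bash
cat >> h.py <<'E'
from scipy.optimize import minimize
def keyverts(x,y,yw,z0=4):
    a=np.radians(yw);c,s=np.cos(a),np.sin(a)
    r=22/np.cos(np.pi/6);t=np.radians(np.arange(0,360,60))   # flats at 30+60k incl. +-y
    hx=np.c_[r*np.cos(t),r*np.sin(t)]
    pl=np.array([[17,6],[-17,6],[-17,-6],[17,-6]])
    M=np.array([[c,s],[-s,c]])
    f=lambda p,z:np.c_[p@M+[x,y],np.full(len(p),z+z0)]
    return np.r_[f(hx,0),f(hx,30)],np.r_[f(pl,30),f(pl,70)]
S=4
def kmask(cp,p,r0,z0=4):
    """soft mask in ROI r0=(u0,v0,w,h), S-times supersampled"""
    m=np.zeros((r0[3]*S,r0[2]*S),np.uint8)
    for V in keyverts(*p,z0=z0):
        q=(project(cp,V)-np.array(r0[:2])+.5)*S
        cv2.fillConvexPoly(m,np.round(cv2.convexHull(q.astype(np.float32))*16).astype(np.int32),255,shift=4)
    return cv2.resize(m,(r0[2],r0[3]),interpolation=cv2.INTER_AREA)/255.
def fit(views,x,y,z0=4):
    """views: list of (cp, mask)"""
    rs=[]
    for cp,m in views:
        v,u=np.nonzero(m);rs.append((max(u.min()-15,0),max(v.min()-15,0),u.max()-u.min()+30,v.max()-v.min()+30))
    def cost(p):
        e=0
        for (cp,m),r in zip(views,rs):
            M=m[r[1]:r[1]+r[3],r[0]:r[0]+r[2]];k=kmask(cp,p,r,z0)[:M.shape[0],:M.shape[1]];e+=np.abs(k-M).sum()/M.sum()
        return e/len(views)
    out=[]
    for y0 in range(-90,90,15):
        s=minimize(cost,[x,y,y0],method="Nelder-Mead",options=dict(initial_simplex=[[x,y,y0],[x+8,y,y0],[x,y+8,y0],[x,y,y0+12]],xatol=.1,fatol=1e-4))
        out.append((s.fun,*s.x))
    return sorted(out)
E
python3 - <<'E'
from h import *
import pickle
cp,o=pickle.load(open("w1.pkl","rb"))
big=cv2.resize(cv2.imread("pics/w1.png")[140:240,150:440],None,fx=2.7,fy=2.7,interpolation=cv2.INTER_CUBIC);ov=big.copy()
for b in cams.cut_out("wrist","key_a")[:3]:
    r=b["rect"];g=onplane(cp,r[:2],40)
    f=fit([(cp,b["pixels"])],g[0],g[1]);print([np.round(k,2).tolist() for k in f[:5]])
    for V in keyverts(*f[0][1:]):
        q=(project(cp,V)-[150,140]+.5)*2.7
        for i in(0,1):
            n=len(V)//2;cv2.polylines(ov,[q[i*n:(i+1)*n].astype(np.int32)],True,(0,0,255) if n==4 else (0,255,0),1)
cv2.imwrite("pics/w1o.png",np.vstack([big,ov]))
E
```

```text
[[0.05, 509.73, -136.17, 37.05], [0.05, 509.71, -136.18, 36.85], [0.05, 509.76, -136.19, 37.15], [0.05, 509.75, -136.17, 37.09], [0.05, 509.7, -136.13, 37.64]]
[[0.09, 524.1, -223.46, 40.99], [0.09, 524.06, -223.48, 41.04], [0.09, 524.21, -223.3, 40.05], [0.09, 524.13, -223.34, 40.05], [0.09, 524.0, -223.38, 38.99]]
[[0.03, 559.02, -324.69, 21.24], [0.03, 559.0, -324.69, 21.29], [0.03, 559.09, -324.68, 21.25], [0.03, 558.95, -324.73, 21.28], [0.04, 559.08, -324.61, 22.2]]
```

View pics/w1o.png

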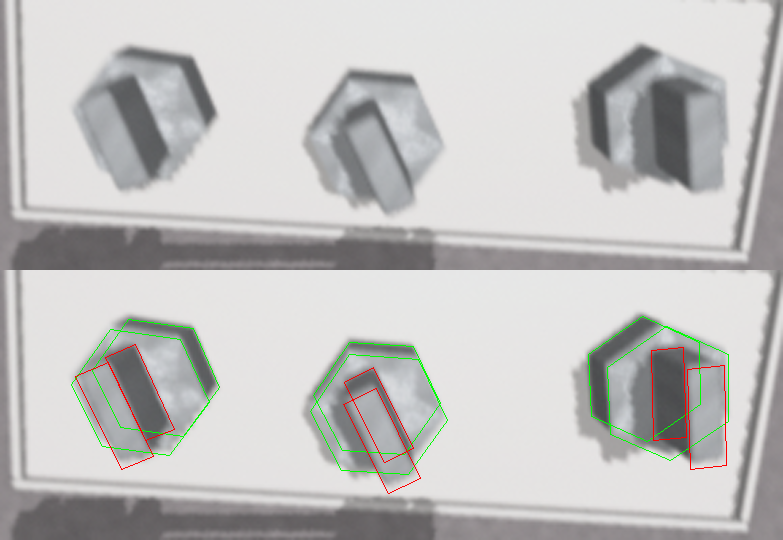

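Run:
```python
from h import *
plan(509.7,-136.2,38,37)
```

```text
t 2.72 pos [ 526.7 -212.3  222.5] yaw 14.87 UNITS [ 0.126 -3.118  7.381] turn -4.426 q6 0.91
```

Request:
move_arm:
  steps:
    - [[0.03, -0.78, 0.9], 0, 0.4]
    - [[0.03, -0.78, 0.9], 0, 0.4]
    - [[0.03, -0.78, 0.9], 0, 0.4]
    - [[0.03, -0.78, 0.9], 0, 0.4]
    - [[0, 0, 0.4], -0.885, 0.4]
    - [[0, 0, 0.4], -0.885, 0.4]
    - [[0, 0, 0.4], -0.885, 0.4]
    - [[0, 0, 0.3], -0.885, 0.4]
    - [[0, 0, 0.2], -0.885, 0.4]
    - [[0, 0, 0], 0, 0.4]
    - [[0, 0, 0], 0, 0.4]

```text
t: 3.63
ee_pos: [509.0, -137.4, 90.1]
orientation: [-2.982, -0.989, 0.001]
ft_force: [0.0, -0.2, 0.4]
width: 53.0
grasp_force: 0.0
```

Run:
```python
from h import *
plan(509.7,-136.2,38,37)
print(ctrl.get_obs()["width"])
o=ctrl.get_obs();im=cams.get_image("wrist");cp=campose("wrist",im,o);save("w2",im["image"])
for b in cams.cut_out("wrist","key_a")[:3]:
    r=b["rect"];g=onplane(cp,r[:2],40);print(b["p"],r,g)
    print(np.round(fit([(cp,b["pixels"])],g[0],g[1])[0],2))
```

```text
t 3.63 pos [ 509.  -137.4   90.1] yaw 36.69 UNITS [ 0.05  -0.02   2.085] turn -0.061 q6 0.64
52.959837296880785
0.98 [530.1, 299.1, 57.2, 42.1] [ 570.41110235 -298.51676513   40.        ]
[   0.83  590.37 -354.89   90.37]
0.6 [394.8, 266.2, 73.8, 64.6] [ 534.52041586 -210.5635326    40.        ]
[   0.84  525.92 -224.19   75.1 ]
0.56 [280.7, 229.7, 69.0, 100.0] [ 510.55552705 -137.200457     40.        ]
[ 3.0000e-02  5.0990e+02 -1.3609e+02  3.5370e+01]
```

Request:
move_arm:
  steps:
    - [[0.06, -0.03, 0.5], 0.15, 0.4]
    - [[0, 0, 0.7], 0, 0.4]
    - [[0, 0, 0.7], 0, 0.4]
    - [[0, 0, 0.19], 0, 0.4]
    - [[0, 0, 0], 0, 0.4]
    - [[0, 0, 0], 0, 1]
    - [[0, 0, 0], 0, 1]
    - [[0, 0, 0], 0, 1]
    - [[0, 0, 0], 0, 1]
    - [[0, 0, 0], 0, 1]
    - [[0, 0, 0], 0, 1]

```text
t: 4.65
ee_pos: [510.6, -135.1, 38.3]
orientation: [2.986, 0.974, 0.001]
ft_force: [-0.1, -0.4, 0.1]
width: 16.2
grasp_force: 0.0
```

Run:
```python
from h import *
plan(480,60,190,60);o=ctrl.get_obs();print(o["width"],o["grasp_force"],o["ft_force"])
```

```text
t 4.65 pos [ 510.6 -135.1   38.3] yaw 36.14 UNITS [ 3.616 -7.022 -6.07 ] turn -4.771 q6 0.66
16.171358991126134 0.0 [-0.05274023 -0.4296286   0.0823855 ]
```

Request:
move_arm:
  steps:
    - [[0, 0, 0], 0, 1]
    - [[0, 0, 0], 0, 1]
    - [[0, 0, -0.3], 0, 1]
    - [[0, 0, -0.8], 0, 1]
    - [[0, 0, -0.8], 0, 1]
    - [[0.45, -0.83, -0.42], 0, 1]
    - [[0.45, -0.83, -0.42], 0, 1]
    - [[0.45, -0.83, -0.42], 0, 1]
    - [[0.45, -0.83, -0.42], 0, 1]
    - [[0.45, -0.83, -0.42], 0, 1]
    - [[0.45, -0.83, -0.42], 0, 1]
    - [[0.45, -0.83, -0.42], 0, 1]
    - [[0.45, -0.83, -0.42], 0, 1]
    - [[0.45, -0.83, -0.42], 0, 1]
    - [[0.45, -0.83, -0.42], 0, 1]
    - [[0, 0, 0], 0.62, 1]
    - [[0, 0, 0], 0.62, 1]
    - [[0, 0, 0], 0, 1]

```text
t: 6.15
ee_pos: [478.3, 99.3, 190.7]
orientation: [-3.035, -0.811, 0.001]
ft_force: [-0.6, -0.0, -3.2]
width: 11.7
grasp_force: 30.0
```

Run:
```python
from h import *
import pickle
o=ctrl.get_obs();im=cams.get_image("wrist");cp=campose("wrist",im,o);save("w3",im["image"])
pickle.dump((cp,o),open("w3.pkl","wb"))
plan(562,153,190,30,o);print(o["width"],o["grasp_force"],o["ft_force"])
for t in("key_a","nut_base","rotor"):
  for b in cams.boxes_of("wrist",t): print(t,round(b["p"],2),b["rect"],onplane(cp,b["rect"][:2],84).round(1))
```

```text
t 6.15 pos [478.3  99.3 190.7] yaw 29.91 UNITS [ 3.973 -0.192  0.026] turn -0.019 q6 1.23
11.737690191750305 29.99740719795227 [-0.60090035 -0.01269048 -3.19105652]
key_a 0.88 [548.4, 297.2, 23.2, 44.3] [ 523.9 -134.6   84. ]
key_a 0.67 [279.2, 260.6, 86.2, 117.0] [440.3  77.7  84. ]
nut_base 0.97 [272.5, 52.7, 31.7, 44.2] [572.9 159.3  84. ]
nut_base 0.59 [11.8, 25.8, 23.5, 26.4] [499.1 323.4  84. ]
rotor 0.88 [275.6, 76.1, 166.9, 152.2] [560.6 149.8  84. ]
rotor 0.76 [56.3, 53.1, 112.6, 101.7] [497.9 290.2  84. ]
rotor 0.7 [196.1, 245.1, 108.8, 80.4] [418.8 141.8  84. ]
```

View pics/w3.png

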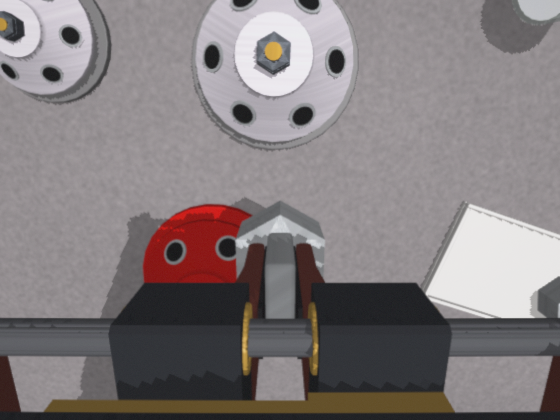

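```bash
cat > rot.py <<'E'
from h import *
def rotor(img,cp,guess):
    """circle of white shoulder at z=68, hull of nut+shoulder; wells for yaw"""
    g=cv2.cvtColor(img,cv2.COLOR_RGB2HSV);c=project(cp,[[guess[0],guess[1],68]])[0]
    # radial edge search from the center along world circle: brightest-to-darker edge near r=29
    pts=[]
    gray=cv2.cvtColor(img,cv2.COLOR_RGB2GRAY).astype(np.float32)
    for a in np.radians(np.arange(0,360,4)):
        r=np.arange(22,36,.25);P=np.c_[guess[0]+r*np.cos(a),guess[1]+r*np.sin(a),np.full(len(r),68)]
        q=project(cp,P).astype(np.float32)
        if q.min()<3 or q[:,1].max()>416: continue
        v=cv2.remap(gray,q[:,:1],q[:,1:],cv2.INTER_LINEAR)[:,0]
        d=np.convolve(v,np.r_[np.ones(6),-np.ones(6)],"valid")/6;i=d.argmin()
        if d[i]<-8: pts.append(P[i+6-1,:2]+0.125*np.array([np.cos(a),np.sin(a)]))
    p=np.array(pts);
    for _ in range(4):
        A=np.c_[2*p,np.ones(len(p))];s=np.linalg.lstsq(A,(p**2).sum(1),rcond=None)[0]
        rr=np.hypot(*(p-s[:2]).T);R0=np.sqrt(s[2]+s[0]**2+s[1]**2);p=p[abs(rr-R0)<1.2]
    return s[:2],R0,len(p)
E
python3 - <<'E'
from rot import *
import pickle
cp,o=pickle.load(open("w3.pkl","rb"));img=cv2.imread("pics/w3.png")[...,::-1].copy()
g=onplane(cp,(273,54),68)[:2]
for _ in range(3):
    g,r,n=rotor(img,cp,g);print(g.round(2),round(r,2),n)
# wells
for zz in(55,62):
  for uv in((212,55),(336,61),(242,113),(303,116)):
    P=onplane(cp,uv,zz)[:2]-g;print(np.hypot(*P).round(1),np.degrees(np.arctan2(P[1],P[0])).round(1),end=" ; ")
  print()
o2=ctrl.get_obs();b=cams.cut_out("wrist","nut_base")[0]
def nm(yw,zt=84):
    t=np.radians(yw+np.arange(0,360,60));o=[]
    for rf,z in((12,68),(12,80),(11,84)):o.append(np.c_[g[0]+rf/np.cos(np.pi/6)*np.cos(t),g[1]+rf/np.cos(np.pi/6)*np.sin(t),np.full(6,z)])
    m=np.zeros((420*4,560*4),np.uint8);q=(project(cp,np.vstack(o))+.5)*4
    cv2.fillConvexPoly(m,cv2.convexHull(q.astype(np.int32)),255);return cv2.resize(m,(560,420),interpolation=cv2.INTER_AREA)/255.
c=[(np.abs(nm(y)-b["pixels"]).sum(),y) for y in range(0,60,2)];print(sorted(c)[:5],b["pixels"].sum())
# other cameras
for n in("top","scene"):
    im=cams.get_image(n);c2=campose(n,im);q=g
    for _ in range(3):q,r,k=rotor(im["image"],c2,q)
    print(n,q.round(1),r.round(1),k)
# held key by its barrel silhouette
E
```

```text
[573.93 159.53] 28.79 78
[573.95 159.52] 28.79 82
[573.94 159.52] 28.79 82
47.6 117.8 ; 48.3 -63.2 ; 48.8 178.3 ; 49.7 -122.0 ; 
46.3 119.0 ; 47.4 -64.3 ; 48.4 179.0 ; 49.5 -122.5 ; 
[(np.float64(45.09411764705882), 28), (np.float64(50.64313725490196), 26), (np.float64(50.94509803921568), 30), (np.float64(59.15294117647059), 24), (np.float64(63.18039215686275), 32)] 1147
top [321.9  95.2] 20.2 4
scene [572.7 159.8] 28.8 65
```

Request:
move_arm:
  steps:
    - [[0.76, -0.03, 0], 0, 1]
    - [[0.76, -0.03, 0], 0, 1]
    - [[0.76, -0.03, 0.2], 0, 1]
    - [[0.76, -0.03, 0.4], 0, 1]
    - [[0.76, -0.03, 0.5], 0, 1]
    - [[0.76, -0.04, 0.5], 0, 1]
    - [[0, 0, 0], 0.38, 1]
    - [[0, 0, 0], 0, 1]
    - [[0, 0, 0], 0, 1]
    - [[0, 0, 0], 0, 1]

```text
t: 7.33
ee_pos: [575.0, 159.5, 150.5]
orientation: [3.048, 0.762, -0.0]
ft_force: [0.5, 0.6, -2.9]
width: 11.8
grasp_force: 30.0
```

Run:
```python
from rot import *
o=ctrl.get_obs();im=cams.get_image("wrist");cp=campose("wrist",im,o);save("w4",im["image"])
plan(574.8,160.1,102.3,28,o);print(o["width"],o["ft_force"],o["moment"])
```

```text
t 7.33 pos [575.  159.5 150.5] yaw 28.08 UNITS [ 0.005 -0.023  1.929] turn 0.016 q6 1.33
11.800124568123366 [ 0.47323917  0.55756045 -2.86078479] [-0.07205772 -0.02673071 -0.0379825 ]
```

View pics/w4.png

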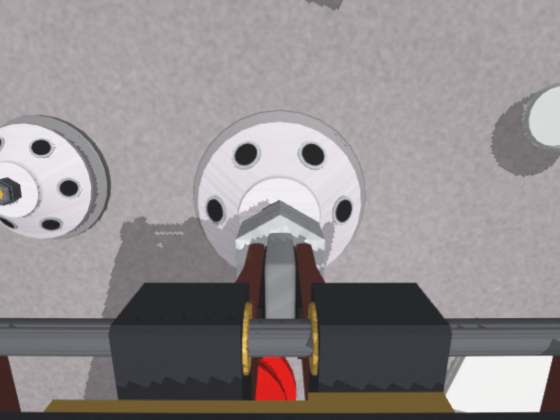

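Request:
move_arm:
  steps:
    - [[0, 0, 0.5], 0, 1]
    - [[0, -0.02, 0.5], 0, 1]
    - [[0, 0, 0.1], 0, 1]
    - [[0, 0, 0.08], 0, 1]
    - [[0, 0, 0.08], 0, 1]
    - [[0, 0, 0.08], 0, 1]
    - [[0, 0, 0.08], 0, 1]
    - [[0, 0, 0.04], 0, 1]
    - [[0, 0, 0], 0, 1]

```text
t: 8.13
ee_pos: [575.0, 160.3, 113.8]
orientation: [-3.048, -0.761, 0.0]
ft_force: [-0.0, 0.5, -3.5]
width: 11.6
grasp_force: 30.0
```

Request:
move_arm:
  steps:
    - [[0, 0, 0.08], 0, 1]
    - [[0, 0, 0.08], 0, 1]
    - [[0, 0, 0.08], 0, 1]
    - [[0, 0, 0.08], 0, 1]
    - [[0, 0, 0.08], 0, 1]
    - [[0, 0, 0.06], 0, 1]
    - [[0, 0, 0.02], 0, 1]
    - [[0, 0, 0], 0, 1]

```text
t: 8.8
ee_pos: [575.0, 160.3, 102.2]
orientation: [-3.048, -0.761, 0.0]
ft_force: [-2.5, -0.6, 1.3]
width: 12.2
grasp_force: 30.0
```

Request:
move_arm:
  steps:
    - [[0, 0, 0], -0.6, 1]
    - [[0, 0, 0], -0.6, 1]
    - [[0, 0, 0], -0.6, 1]
    - [[0, 0, 0], -0.6, 1]
    - [[0, 0, 0], -0.6, 1]
    - [[0, 0, 0], -0.4, 1]
    - [[0, 0, 0], 0, 1]

```text
t: 9.38
ee_pos: [575.4, 160.5, 102.2]
orientation: [-2.901, -1.205, -0.001]
ft_force: [-0.4, -0.9, 0.3]
width: 11.8
grasp_force: 30.0
```

Run:
```python
from rot import *
o=ctrl.get_obs();plan(574.8,160.1,102.3,28,o);print(o["width"],o["ft_force"],o["moment"])
```

```text
t 9.38 pos [575.4 160.5 102.2] yaw 45.12 UNITS [-0.03  -0.005 -0.006] turn 3.423 q6 1.04
11.818871074101292 [-0.42466856 -0.94668277  0.299593  ] [0.04131703 0.03079013 0.01207914]
```

Request:
move_arm:
  steps:
    - [[0, 0, 0], -0.6, 1]
    - [[0, 0, 0], -0.6, 1]
    - [[0, 0, 0], -0.6, 1]

```text
t: 9.63
ee_pos: [575.4, 160.6, 102.2]
orientation: [-2.798, -1.429, -0.001]
ft_force: [0.7, 1.2, -0.2]
width: 11.6
grasp_force: 30.0
```

Run:
```python
from rot import *
o=ctrl.get_obs();plan(574.8,160.1,102.3,28,o);print(o["width"],o["ft_force"],o["moment"])
```

```text
t 9.63 pos [575.4 160.6 102.2] yaw 54.11 UNITS [-0.029 -0.009 -0.005] turn 5.222 q6 0.88
11.602781341044237 [ 0.65415199  1.17321005 -0.21110195] [ 0.16365038  0.02066861 -0.00493092]
```

Request:
move_arm:
  steps:
    - [[0, 0, -0.5], 0, 1]
    - [[0, 0, -0.7], 0, 1]
    - [[0, 0, -0.7], 0.6, 1]
    - [[0, 0, 0], 1, 1]
    - [[0, 0, 0], 1, 1]
    - [[0, 0, 0], 1, 1]
    - [[-0.6, 0.53, 0], 0, 1]
    - [[-0.9, 0.8, 0], 0, 1]
    - [[-0.9, 0.8, 0], 0, 1]
    - [[-0.9, 0.8, 0], 0, 1]
    - [[-0.9, 0.8, 0], 0, 1]
    - [[-0.9, 0.8, 0], 0, 1]
    - [[-0.9, 0.8, 0], 0, 1]
    - [[-0.9, 0.8, 0.4], 0, 1]
    - [[-0.9, 0.8, 0.6], 0, 1]
    - [[-0.9, 0.8, 0.6], 0, 1]
    - [[-0.36, 0.32, 0.6], 0, 1]
    - [[0, 0, 0.6], 0, 1]
    - [[0, 0, 0], 0, 1]
    - [[0, 0, 0], 0, 1]

```text
t: 11.3
ee_pos: [510.0, -135.7, 79.5]
orientation: [-2.988, -0.969, 0.002]
ft_force: [0.0, -0.2, -1.9]
width: 11.9
grasp_force: 30.0
```

Run:
```python
from h import *
o=ctrl.get_obs();plan(510.6,-135.1,38.3,36,o);print(o["width"],o["ft_force"])
```

```text
t 11.3 pos [ 510.  -135.7   79.5] yaw 35.93 UNITS [ 0.036 -0.004  1.648] turn -0.014 q6 0.66
11.871217944338285 [ 0.00891647 -0.19725124 -1.9118772 ]
```

Request:
move_arm:
  steps:
    - [[0.03, 0, 0.5], 0, 1]
    - [[0, 0, 0.6], 0, 1]
    - [[0, 0, 0.35], 0, 1]
    - [[0, 0, 0.1], 0, 1]
    - [[0, 0, 0.06], 0, 1]
    - [[0, 0, 0.04], 0, 1]
    - [[0, 0, 0], 0, 1]
    - [[0, 0, 0], 0, 0.5]
    - [[0, 0, 0], 0, 0.5]
    - [[0, 0, 0], 0, 0.5]
    - [[0, 0, 0], 0, 0.5]
    - [[0, 0, 0], 0, 0.5]
    - [[0, 0, -0.4], 0, 0.5]
    - [[0, 0, -0.8], 0, 0.5]
    - [[0, 0, -0.8], 0, 0.4]
    - [[0, 0, -0.8], 0, 0.4]
    - [[0, 0, 0], 0, 0.4]

```text
t: 12.72
ee_pos: [513.3, -135.9, 112.1]
orientation: [2.984, 0.971, 0.008]
ft_force: [0.9, -0.8, 0.7]
width: 52.4
grasp_force: 0.0
```

Run:
```python
from h import *
o=ctrl.get_obs();plan(524.1,-223.4,90,40,o);print(o["width"],o["ft_force"])
im=cams.get_image("wrist");cp=campose("wrist",im,o);save("w5",im["image"])
for b in cams.cut_out("wrist","key_a")[:3]:
    r=b["rect"];g=onplane(cp,r[:2],40);print(b["p"],r)
    print(np.round(fit([(cp,b["pixels"])],g[0],g[1])[0],2))
```

```text
t 12.72 pos [ 513.3 -135.9  112.1] yaw 36.04 UNITS [-1.712  3.08   0.894] turn -0.792 q6 0.66
52.36670084487564 [ 0.94097503 -0.76906726  0.7341939 ]
0.68 [384.8, 264.9, 64.3, 70.0]
[   0.78  526.66 -224.07   65.85]
0.67 [275.9, 224.6, 63.6, 89.8]
[ 3.0000e-02  5.1043e+02 -1.3583e+02  3.6230e+01]
0.57 [513.5, 292.9, 87.9, 50.1]
[   1.    579.85 -433.57   59.5 ]
```

Request:
move_arm:
  steps:
    - [[-0.43, 0.77, 0], 0, 0.4]
    - [[-0.43, 0.77, 0], 0, 0.4]
    - [[-0.43, 0.77, 0.1], 0, 0.4]
    - [[-0.43, 0.77, 0.4], 0, 0.4]
    - [[0, 0, 0.4], -0.8, 0.4]
    - [[0, 0, 0], 0, 0.4]
    - [[0, 0, 0], 0, 0.4]

```text
t: 13.4
ee_pos: [520.1, -222.3, 84.3]
orientation: [-2.95, -1.072, 0.004]
ft_force: [0.1, -0.0, -0.1]
width: 52.6
grasp_force: 0.0
```

Run:
```python
from h import *
o=ctrl.get_obs();plan(524.1,-223.4,38,40,o)
im=cams.get_image("wrist");cp=campose("wrist",im,o);save("w6",im["image"])
for b in cams.cut_out("wrist","key_a")[:4]:
    r=b["rect"];g=onplane(cp,r[:2],40);print(b["p"],r)
    print(np.round(fit([(cp,b["pixels"])],g[0],g[1])[0],2))
```

```text
t 13.4 pos [ 520.1 -222.3   84.3] yaw 39.92 UNITS [0.096 0.141 1.85 ] turn -0.016 q6 0.45
0.71 [433.7, 259.2, 89.0, 50.6]
[ 3.9000e-01  5.5918e+02 -3.2489e+02  8.2660e+01]
0.64 [159.1, 155.3, 85.1, 91.8]
[ 6.0000e-02  5.1143e+02 -1.3655e+02  3.6870e+01]
0.57 [287.1, 230.0, 76.1, 104.7]
[ 3.0000e-02  5.2414e+02 -2.2339e+02  3.9900e+01]
```

Request:
move_arm:
  steps:
    - [[0.1, 0.14, 0.4], 0, 0.4]
    - [[0, 0, 0.6], 0, 0.4]
    - [[0, 0, 0.6], 0, 0.4]
    - [[0, 0, 0.25], 0, 0.4]
    - [[0, 0, 0], 0, 0.6]
    - [[0, 0, 0], 0, 1]
    - [[0, 0, 0], 0, 1]
    - [[0, 0, 0], 0, 1]
    - [[0, 0, 0], 0, 1]
    - [[0, 0, 0], 0, 1]
    - [[0, 0, 0], 0, 1]
    - [[0, 0, 0], 0, 1]

```text
t: 14.5
ee_pos: [525.6, -223.8, 39.7]
orientation: [-2.952, -1.075, -0.0]
ft_force: [-2.2, 1.4, 2.9]
width: 11.8
grasp_force: 30.0
```

Run:
```python
from h import *
o=ctrl.get_obs();plan(574.8,160.1,150,28,o);print(o["width"],o["grasp_force"])
d=np.array([524.14,-223.39,0])-o["ee_pos"];print("key in tool",R.from_rotvec(o["orientation"]).as_matrix().T@d)
```

```text
t 14.5 pos [ 525.6 -223.8   39.7] yaw 40.04 UNITS [ 11.386 -10.492  -4.41 ] turn 2.408 q6 0.45
11.84027129545846 29.999531507492065
key in tool [-0.84938719 -1.29863759 39.73226181]
```

Request:
move_arm:
  steps:
    - [[0, 0, -0.4], 0, 1]
    - [[0, 0, -0.9], 0, 1]
    - [[0, 0, -0.9], 0, 1]
    - [[0, 0, -0.9], 0, 1]
    - [[0.5, -0.46, -0.5], 0, 1]
    - [[0.9, -0.83, -0.4], 0, 1]
    - [[0.9, -0.83, -0.4], 0, 1]
    - [[0.9, -0.83, 0], 0, 1]
    - [[0.9, -0.83, 0], 0, 1]
    - [[0.9, -0.83, 0], 0, 1]
    - [[0.9, -0.83, 0], 0, 1]
    - [[0.9, -0.83, 0], 0, 1]
    - [[0.9, -0.83, 0], 0, 1]
    - [[0.9, -0.83, 0], 0, 1]
    - [[0.9, -0.83, 0], 0, 1]
    - [[0.9, -0.83, 0], 0, 1]
    - [[0.9, -0.83, 0], 0, 1]
    - [[0.08, -0.08, 0], 0.8, 1]
    - [[0, 0, 0], 0.8, 1]
    - [[0, 0, 0], 0.8, 1]

```text
t: 16.17
ee_pos: [574.2, 161.1, 149.7]
orientation: [3.049, 0.758, -0.0]
ft_force: [1.1, 0.4, -3.0]
width: 11.7
grasp_force: 30.0
```

Request:
move_arm:
  steps:
    - [[0, 0, 0], 0, 1]
    - [[0, 0, 0], 0, 1]

```text
t: 16.33
ee_pos: [574.4, 160.1, 149.7]
orientation: [3.047, 0.764, -0.0]
ft_force: [-0.1, 0.1, -1.9]
width: 11.9
grasp_force: 30.0
```

Run:
```python
from h import *
o=ctrl.get_obs();plan(574.5,160,103.7,28,o);print(o["width"],o["ft_force"],o["moment"])
```

```text
t 16.33 pos [574.4 160.1 149.7] yaw 28.17 UNITS [0.002 0.006 1.839] turn 0.034 q6 1.33
11.886844913258663 [-0.0943399   0.05005335 -1.86697759] [-0.02296931  0.00831448 -0.02082667]
```

Request:
move_arm:
  steps:
    - [[0, 0, 0.5], 0.03, 1]
    - [[0, 0, 0.5], 0, 1]
    - [[0, 0, 0.1], 0, 1]
    - [[0, 0, 0.07], 0, 1]
    - [[0, 0, 0.06], 0, 1]
    - [[0, 0, 0.06], 0, 1]
    - [[0, 0, 0.06], 0, 1]
    - [[0, 0, 0], 0, 1]

```text
t: 17.0
ee_pos: [574.6, 160.1, 115.6]
orientation: [-3.049, -0.757, 0.0]
ft_force: [-1.1, 0.0, -2.2]
width: 11.5
grasp_force: 30.0
```

Request:
move_arm:
  steps:
    - [[0, 0, 0.06], 0, 1]
    - [[0, 0, 0.08], 0, 1]
    - [[0, 0, 0.08], 0, 1]
    - [[0, 0, 0.08], 0, 1]
    - [[0, 0, 0.08], 0, 1]
    - [[0, 0, 0.06], 0, 1]
    - [[0, 0, 0.04], 0, 1]
    - [[0, 0, 0], 0, 1]

```text
t: 17.67
ee_pos: [574.6, 160.1, 103.8]
orientation: [-3.049, -0.757, 0.0]
ft_force: [-2.1, -0.6, 0.1]
width: 11.7
grasp_force: 30.0
```

Run:
```python
from h import *
o=ctrl.get_obs();plan(574.5,160,103.7,28,o);print(o["width"],o["ft_force"],o["moment"])
```

```text
t 17.67 pos [574.6 160.1 103.8] yaw 27.9 UNITS [-0.005  0.004  0.004] turn -0.021 q6 1.34
11.74395015862973 [-2.0642403  -0.59084723  0.05326704] [-0.07797276  0.2438753   0.00441946]
```

Home. Now twist, watching the moment.

Request:
move_arm:
  steps:
    - [[0, 0, 0], -0.6, 1]
    - [[0, 0, 0], -0.6, 1]
    - [[0, 0, 0], -0.6, 1]
    - [[0, 0, 0], -0.6, 1]
    - [[0, 0, 0], -0.6, 1]
    - [[0, 0, 0], -0.6, 1]
    - [[0, 0, 0], -0.4, 1]

```text
t: 18.25
ee_pos: [574.7, 160.4, 103.8]
orientation: [-2.87, -1.277, -0.001]
ft_force: [-0.2, 1.0, -0.7]
width: 12.3
grasp_force: 30.1
```

Run:
```python
from h import *
o=ctrl.get_obs();plan(574.5,160,103.7,68,o);print(o["width"],o["ft_force"],o["moment"])
```

```text
t 18.25 pos [574.7 160.4 103.8] yaw 47.98 UNITS [-0.019  0.004  0.003] turn -4.005 q6 0.98
12.314274969286208 [-0.18575966  0.98241318 -0.66929906] [ 0.18669105  0.0123685  -0.39625362]
```

Request:
move_arm:
  steps:
    - [[0, 0, 0], -0.6, 1]
    - [[0, 0, 0], -0.6, 1]
    - [[0, 0, 0], -0.6, 1]
    - [[0, 0, 0], -0.6, 1]
    - [[0, 0, 0], -0.6, 1]
    - [[0, 0, 0], -0.6, 1]
    - [[0, 0, 0], -0.4, 1]
    - [[0, 0, 0], 0, 1]
    - [[0, 0, 0], 0, 1]

```text
t: 19.0
ee_pos: [574.5, 160.5, 103.8]
orientation: [-2.607, -1.752, -0.001]
ft_force: [-1.4, 3.6, -0.4]
width: 11.9
grasp_force: 30.0
```

Run:
```python
from h import *
o=ctrl.get_obs();plan(574.5,160,103.7,68,o);print(o["width"],o["grasp_force"],o["ft_force"],o["moment"],o["orientation"])
im=cams.get_image("wrist");save("w7",im["image"]);cp=campose("wrist",im,o)
big=cv2.resize(im["image"][90:340,130:430],None,fx=1.6,fy=1.6)
i2=cams.get_image("scene");b2=cv2.resize(i2["image"][150:300,90:390],None,fx=2.6,fy=2.6)
w=np.zeros((400+390,790,3),np.uint8);w[:400,:480]=big;w[400:,:780]=b2
save("fin",cv2.resize(w,None,fx=.75,fy=.75))
for n in ("wrist","scene"):
  c=cp if n=="wrist" else campose(n,i2)
  for b in cams.cut_out(n,"key_a")[:4]:
    r=b["rect"];z0=68 if (n=="scene" and r[0]>280) or (n=="wrist" and abs(r[0]-280)<25) else 4
    g=onplane(c,r[:2],40+z0-4);print(n,b["p"],r,np.round(fit([(c,b["pixels"])],g[0],g[1],z0)[0],2))
```

```text
t 19.0 pos [574.5 160.5 103.8] yaw 67.8 UNITS [-0.02   0.007  0.003] turn -0.041 q6 0.64
11.9409597487838 30.013791918754578 [-1.35274681  3.57467868 -0.35924803] [ 0.51924547  0.25906547 -0.31243431] [-2.60711486e+00 -1.75179287e+00 -5.84219134e-04]
wrist 0.94 [279.4, 260.8, 85.8, 120.3] [5.5000e-01 5.7390e+02 1.5951e+02 6.7320e+01]
scene 0.85 [200.6, 226.5, 21.5, 26.6] [ 7.0000e-02  5.1028e+02 -1.3466e+02  3.6950e+01]
scene 0.73 [120.0, 264.8, 24.2, 34.9] [ 1.1000e-01  5.5862e+02 -3.2530e+02  1.6700e+01]
scene 0.67 [326.6, 198.6, 23.1, 22.1] [  0.66 575.22 157.64 -28.27]
```

View pics/fin.png

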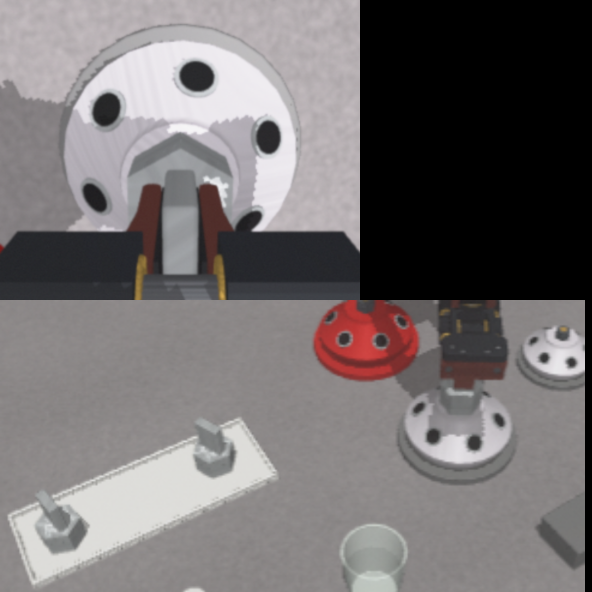

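The picture shows the key seated on the shoulder in the grip. The other two keys stand upright in the tray, and the bystanders are untouched.

```bash
python3 -c "
from workcell import ctrl
print(ctrl.close_job())"
```

```text
the job is handed in; nothing more can be done
None
```

I handed the job in at about 19 s. The second key I tried, the middle one in the tray, fits: it went fully home and turned the nut about 30° anticlockwise (estimated from a 40° key turn less about 10° of play), and it is still gripped and seated. The first key, which proved to be the wide one, is back upright in the tray, and I left the third untried and untouched.

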